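# Fasten the grinder lid, release the start lock and press start

### The job

Fasten the small herb grinder's lid with its red slotted stud: push the stud down, turn it a quarter turn clockwise and let it spring up into its catch. Then slide the orange lock tab on the yellow start station all the way away from the green button, and press the button fully down for a moment and let it come back up. Leave the lock tab open and do not shift or tip the tin and the jar that stand between grinder and station.

Things in the scene. Friction and masses are not known exactly. Their poses are not given: they have to be found in the camera images.
- grinder: Small white and steel herb grinder fixed to the table on either side, yaw varies: 196 mm across, flat aluminium lid top 150 mm up, carrying handle 38 mm above it, 150 mm from the stud. The lid's ear (85 x 90 mm, same height) carries the red stud on a bracket. Origin on the table under the chamber's axis, z up; the stud's axis is at x = -115 mm, y = 0.
- stud_top (a point): Centre of the top of the red stud's ribbed round head: 52 mm across, 28 mm high, a black slot across its top, on a 20 mm stem. Popped up, its top is 46 mm and its underside 18 mm above the lid's ear (top 196 mm above the table). Grip it by its round side from above; nothing else stands within 70 mm of its axis above the ear. Moves with the head.
- stud_turn (a joint): Turn of the stud in rad, growing clockwise seen from above. Starts at -0.2 to 0.12 (slot across the line of the two green marks); catch at 1.5 to 1.6 (slot in line with them); stop at 1.60. A gate blocks the turn from about 0.16 to 1.45 unless the head is pressed in 9 mm or more throughout. Takes about 0.05 N m; stays where left.
- stud_press (a joint): How far the stud's head is pressed down, in m: 0 popped up, 0.012 at the bottom stop. A spring lifts it (about 2.5 N at the top, 6 N at the bottom). When let go at the catch it springs up only to about 0.003 and is then held there: that is fastened. Let go between start and catch it stays at about 0.0085.
- start_box: Yellow start station, fixed to the table: a box 120 (x) by 260 (y) mm, deck 55 mm above the table. Origin: on the table under its centre; z up. The green button is at x = 0, y = +70 mm of this frame, the orange lock tab lies towards -y and slides along y. It may stand on either side of the table; its yaw varies.
- tab_top (a point): Centre of the top of the upright fin on the orange lock tab. The fin is 14 mm thick (station's x), 30 mm long (station's y), 30 mm high, top 100 mm above the table. It stands on the tab's plate (top 70 mm up), whose two prongs reach under the button's head. At x = 0, y = -20 mm of the station's frame when fully locked.
- lock_tab (a joint): How far the lock tab is slid, in m, along the station's -y (away from the button). It starts between 0 and 0.006 (locked: the prongs are under the button's head, which then goes down only 3 mm); 0.055 is its end stop, fully open; the button is free beyond about 0.035. Sliding takes about 2 N; it stays where it is left.
- button_top (a point): Centre of the top of the green mushroom button: 60 mm across, head 16 mm high, top 89 mm above the table when up. It moves with the button.
- start_button (a joint): How far the button is pressed, in m: 0 up, 0.010 fully down. A spring brings it back up (about 1.5 N at the top, 4.5 N fully down).
- tin: Bystander: green-labelled tin, 60 mm across, 85 mm high, standing near the robot between grinder and station. Origin under its centre.
- jar: Bystander: glass jar with black lid, 66 mm across, 100 mm high, standing between and somewhat beyond grinder and station. Origin under its centre.

How it is judged:
By the outcome, as a careful person would: the job done as asked, in the order asked, and still so for the second after the job is handed in, with the robot touching nothing.
It also fails if it takes over 72 s, if anything falls off the work surface, if the arm or the gripper's body presses on something with over 40 N, if the wrist force passes 120 N, or if a joint passes its speed limit or range.

### The arm

A 7-joint arm with a two-finger parallel gripper is mounted at the origin on the work surface. World frame = base frame: x ahead of the robot, y to its left, z up, the work surface at z = 0. Lengths are in mm, angles in rad, forces in N, time in s.
With the tool pointing down it reaches from about 425 to 1025 mm from the base axis. Payload 3.6 kg.
Tool frame: the origin (TCP) lies midway between the tips of the shut fingers; the grasp point (between the pads) lies 19 mm behind it; z points along the fingers, y is the line along which they close (so a half turn about z gives the same grasp; the last joint's range is limited). The gripper opens to 85 mm and grips with 20 to 120 N. Pads are 22 mm wide; open, the fingers measure 114 mm over their backs; the gripper's body (76 mm by 85 mm) begins 54 mm behind the grasp point. The pads swing forward as they close: fully open they stand 13 mm farther back than shut.
Start: joints at [1.034, 0.591, 0.048, 1.609, -0.033, 0.943, -0.034], TCP at [310.643, -655.08, 231.302] pointing down, gripper open.
Joint ranges: [-2.69, 2.69], [-0.47, 2.24], [-1.27, 1.36], [0.19, 2.51], [-1.53, 4.68], [0.08, 2.07], [-3.09, 3.09]. Speed limits (rad/s): [2.57, 2.57, 3.14, 3.14, 3.14, 3.14, 3.14].

### API

Orientations are given as a unit quaternion [w, x, y, z].
In Python, from station import env gives the robot as it stands.
- The arm moves only by the tool send_rows, never from a script. Its argument "deltas" is a list that holds one entry, the list of rows, each a list of 4 numbers: the shift along the world's x, y, z as a fraction of full scale, then the turn about the world's z as a fraction of full scale. In form: [[[tx, ty, tz, spin], ...]]. A call has exactly 10 rows; each row is the pose to reach, as a shift and turn from the pose commanded when the call began; what a row does not reach only later rows make up. Full scale, the value 1, is 0.4 m for a shift and pi/2 rad for a turn. A row lasts 1/12 s, in which the tool goes at most 41.7 mm and 7.16 degrees, less where a joint would pass 70% of its speed; a pose out of reach is approached as far as the arm can. A call with a number of a shift or a turn outside -1 to 1 is refused whole. A call with a gripper value outside its range is refused whole. "fingers" is the opening, from 0 (shut) to 1 (fully open), set as the call begins (left out, the last holds). The fingers move at their own pace and stop on an object; "newtons" is the grip in N (left out, the last holds). Time passes only in rows, so rows that repeat a pose let the fingers close, or fill a call up. It gives the time, the measured TCP pose, the force, the opening and the grip force at its end, in the units of the state.
- env.get_obs(): the state, without advancing time (a new reading comes with each control period).
- env.camera(name): name is "scene" or "top" or "wrist"; returns a dict with "color" (384x512x3 uint8, blue, green, red), "z_map" (384x512 float32, mm along the optical axis (not along the pixel's ray), 0 where there is no reading), "vfov" (degrees; the focal length in pixels is half the picture's height over the tangent of half this angle, whatever the lens; pixels are square), "cx", "cy" (the principal point, pixels), "dist_coeffs" ([k1, k2, p1, p2, k3] as OpenCV has them; the pictures are not rectified), "extrinsics" (4x4, takes a point from world to camera coordinates); the wrist camera has in their place "tool_from_camera" (4x4, takes a point from camera to tool coordinates, whose origin is the TCP and whose axes are the flange's). Camera axes: x right, y up, looking along -z (the intrinsics and any distortion apply to the point x, -y, -z); pixel columns grow to the right and rows downward; lengths in mm; the calibration is good to about 2 mm. A picture is of the moment at which its call begins: read the wrist's pose just before it.
- env.close_job(): hands the job in; it is judged then, once.
The state is a dict: "clock": time; "joints": joint angles; "dq": joint speeds; "joint_torque": joint torques, N m; "ee_pos": TCP position; "orientation": TCP orientation; "wrist_force": force on the tool from outside, world axes, zero at the start; "moment": the same for the moment, N m; "finger_gap": finger opening in mm; "grasp_force": force on a finger pad.
Only numpy, scipy, OpenCV 4.12 (cv2) and the standard library are available. Lean on these libraries where they do the work, as an engineer would, in place of code of your own. Each camera call takes 0.05 s, during which the arm holds its last target. There are 200 camera calls.

## Working session

There is one attempt and no reset: what is moved stays moved. The work goes in short steps, Python scripts to look and compute and a tool call to move; the robot and the scene stay as the last step left them, time stands still between calls to the robot, and variables do not carry over. Pictures are saved under pics/ and viewed, at most 10 in all, crops included, and the job is handed in when it is done.

Besides the shell and the picture viewer there is one more tool, called after "Call:" as name(argument=value, ...), one argument or row to a line, values as JSON. send_rows: Moves the arm, as the interface text tells. Shift numbers are shares of 0.4 m and turn numbers shares of pi/2 rad, none past 1 either way. Its arguments: {"type":"object","properties":{"deltas":{"type":"array"},"fingers":{"type":"number"},"newtons":{"type":"number"}},"required":["deltas"]}

```bash
mkdir -p pics; cat > h.py <<'E'
import numpy as np, cv2
from station import env
def shot(n):
    c=env.camera(n); return c
def K(c):
    f=c["color"].shape[0]/2/np.tan(np.radians(c["vfov"])/2)
    return np.array([[f,0,c["cx"]],[0,f,c["cy"]],[0,0,1.]]),np.array(c["dist_coeffs"],float)
def rays(c,uv):
    k,d=K(c); p=cv2.undistortPoints(np.array(uv,float).reshape(-1,1,2),k,d,None,None).reshape(-1,2) if True else 0
    return np.c_[p[:,0],-p[:,1],-np.ones(len(p))]
def c2w(c,obs=None):
    if "extrinsics" in c: return np.linalg.inv(np.array(c["extrinsics"]))
    from scipy.spatial.transform import Rotation as R
    q=obs["orientation"]; T=np.eye(4); T[:3,:3]=R.from_quat([q[1],q[2],q[3],q[0]]).as_matrix(); T[:3,3]=obs["ee_pos"]
    return T@np.array(c["tool_from_camera"])
def at_depth(c,uv,obs=None):
    T=c2w(c,obs); r=rays(c,uv); z=np.array([c["z_map"][int(round(v)),int(round(u))] for u,v in uv])
    return (r*z[:,None])@T[:3,:3].T+T[:3,3]
def at_z(c,uv,z,obs=None):
    T=c2w(c,obs); r=rays(c,uv)@T[:3,:3].T; o=T[:3,3]
    return o+r*((z-o[2])/r[:,2])[:,None]
def cloud(c,obs=None):
    h,w=c["z_map"].shape; u,v=np.meshgrid(np.arange(w),np.arange(h)); uv=np.c_[u.ravel(),v.ravel()]
    T=c2w(c,obs); p=(rays(c,uv)*c["z_map"].reshape(-1,1))@T[:3,:3].T+T[:3,3]
    p[c["z_map"].ravel()==0]=np.nan
    return p.reshape(h,w,3)
E
python3 - <<'E'
from h import *
import pickle
o=env.get_obs();print(o)
ims=[]
for n in("top","scene"):
    c=shot(n);pickle.dump(c,open(n+".pkl","wb"));cv2.imwrite(f"pics/{n}0.png",cv2.resize(c["color"],(800,600)))
    print(n,c["vfov"],c["dist_coeffs"],c2w(c)[:3,3])
E
```

```text
{'clock': 0.0, 'joints': array([ 1.03451016,  0.59209104,  0.04831435,  1.60986613, -0.03327631,
        0.94271063, -0.03370158]), 'dq': array([-3.08655181e-05,  9.92897910e-04, -3.01797011e-04, -2.78653089e-04,
        8.36248881e-04,  2.27912508e-05, -3.63747187e-04]), 'joint_torque': array([ 1.59537549e-04, -5.48687732e+01,  1.54651444e+00, -1.98125464e+01,
        9.31624789e-03,  8.71806464e-03, -1.02382849e-07]), 'ee_pos': array([ 310.25852929, -654.31655391,  230.14518339]), 'orientation': array([-1.08817286e-03,  9.75583112e-01,  2.19627645e-01, -3.23817265e-04]), 'wrist_force': array([ 0.12256923, -0.15326313, -0.30593217]), 'moment': array([-0.0125026 ,  0.04430254, -0.03063965]), 'grasp_force': 0.0, 'finger_gap': 85.22867528558535}
top 50.4003592093697 [-0.06308248  0.          0.          0.          0.        ] [ 465.8251998    15.51579427 1179.05941975]
scene 44.25325481045899 [-0.09657967  0.          0.          0.          0.        ] [1056.84649125  743.48803349 1108.67633736]
```

View pics/top0.png

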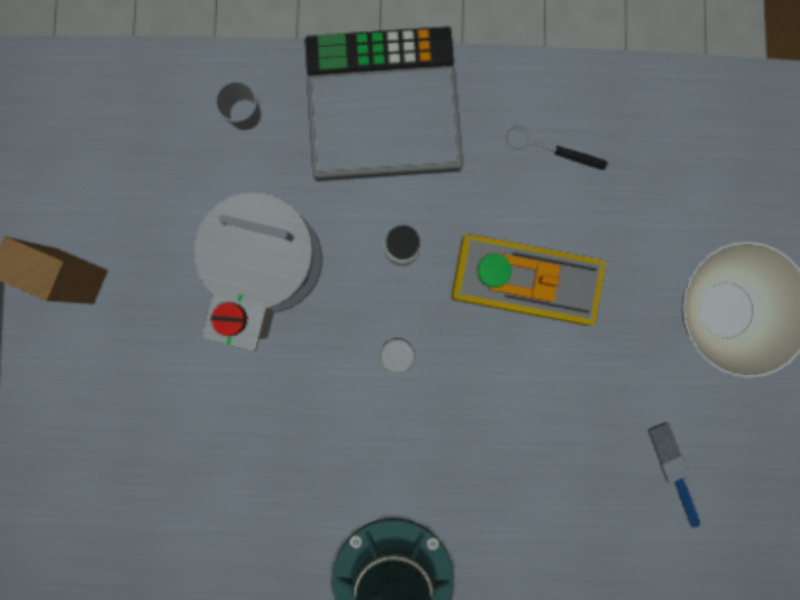

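The top view shows, in 800-scale pixels: the stud at (229,319), slot across the line of the green marks; the grinder at (255,250); the tin at (398,355) and jar at (403,243); the station with the button at (495,270) and the tab fin at (547,281).

```bash
python3 - <<'E'
from h import *
import pickle
for n in("top","scene"):
    c=pickle.load(open(n+".pkl","rb"));P=cloud(c);b,g,r=[c["color"][...,i].astype(int) for i in range(3)]
    red=(r>120)&(g<60)&(b<60); grn=(g>110)&(r<80)&(b<100)
    org=(r>180)&(g>90)&(g<170)&(b<70); z=P[...,2]
    yel=(r>150)&(g>130)&(b<80)
    for nm,m in(("red",red),("green",grn),("org",org),("yel",yel)):
        lo={"red":185,"green":80,"org":90,"yel":45}[nm]; hi={"red":205,"green":97,"org":110,"yel":62}[nm]
        q=P[m&(z>lo)&(z<hi)&(P[...,0]<900)&(P[...,0]>250)]
        if nm=="green": q=q[q[:,1]<0]
        if len(q)<4: print(n,nm,m.sum());continue
        if nm=="yel":
            rc=cv2.minAreaRect(q[:,:2].astype(np.float32));print(n,nm,rc,q[:,2].mean())
        else: print(n,nm,len(q),q.mean(0).round(1),((q.max(0)+q.min(0))/2).round(1),np.ptp(q,0).round())
    if n=="top":
        s=1/1.5625
        cvt=lambda a:[(u*s,v*s) for u,v in a]
        print("slot",at_z(c,cvt([(212,319),(247,320)]),196).round(1))
        print("marks",at_z(c,cvt([(239,297),(229,341)]),150).round(1))
        print("stud",at_z(c,cvt([(229,319)]),196).round(1))
        print("tin",at_z(c,cvt([(398,355)]),85).round(1),"jar",at_z(c,cvt([(403,242)]),100).round(1),"chamber",at_z(c,cvt([(253.5,252)]),150).round(1))
        print("handle",at_depth(c,cvt([(222,219),(290,237)])).round(1))
        print("btn",at_z(c,cvt([(495,270)]),89).round(1))
E
```

```text
top red 247 [465.2 269.9 197.4] [464.8 270.3 197.5] [48. 45. 11.]
top green 334 [ 562.2 -158.1   90. ] [ 562.5 -157.2   89.7] [52. 54. 11.]
top org 0
top yel 0
slot [[463.7 293.3 196. ]
 [463.7 238.8 196. ]]
marks [[500.5 263.6 150. ]
 [428.9 277.3 150. ]]
stud [[464.5 266.8 196. ]]
tin [[411.2   2.9  85. ]] jar [[603.7   0.  100. ]] chamber [[574.2 242.9 150. ]]
handle [[620.9 286.4 187.4]
 [598.3 181.8 165.2]]
btn [[ 561.6 -159.6   89. ]]
scene red 191 [468.9 272.  196.4] [468.4 271.7 196.2] [52. 48.  9.]
scene green 192 [ 566.3 -155.7   89.5] [ 566.4 -156.5   88.8] [55. 57. 13.]
scene org 18 [ 550.9 -249.2  100.9] [ 549.8 -249.2   99.9] [13. 29.  8.]
scene yel ((554.5342407226562, -225.49070739746094), (258.179931640625, 116.96022033691406), 80.96271514892578) 55.23745730678813
```

View pics/scene0.png

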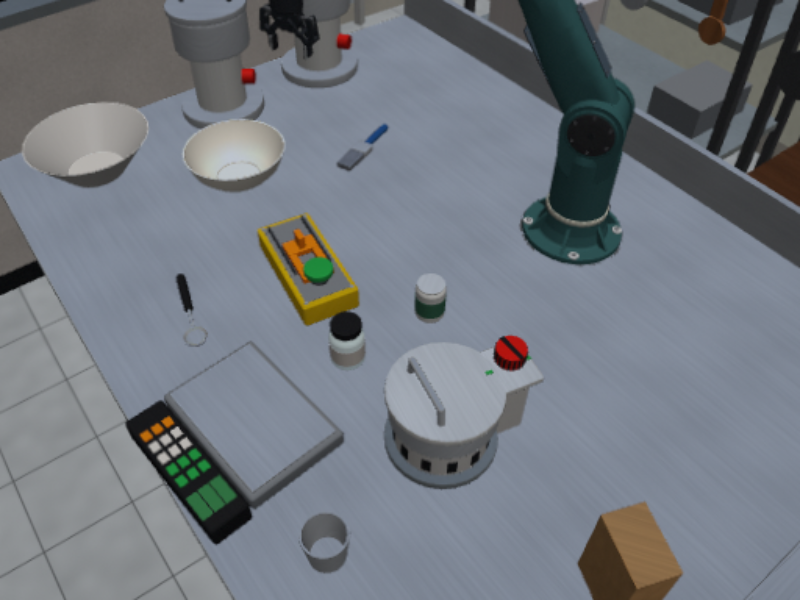

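Call:
send_rows(
  deltas=[
    [[0.05, 0.09, 0.01, 0.05], [0.1, 0.18, 0.02, 0.1], [0.15, 0.27, 0.03, 0.15], [0.2, 0.36, 0.03, 0.2], [0.25, 0.46, 0.03, 0.25], [0.3, 0.55, 0.03, 0.3], [0.35, 0.64, 0.03, 0.35], [0.4, 0.73, 0.03, 0.4], [0.44, 0.82, 0.03, 0.45], [0.475, 0.91, 0.03, 0.5]],
  ],
  fingers=1,
)

```text
clock: 0.93
ee_pos: [501.6, -288.6, 243.1]
orientation: [-0.0, 0.816, 0.578, 0.0]
wrist_force: [0.4, -0.1, -0.9]
finger_gap: 85.0
grasp_force: 0.0
```

Call:
send_rows(
  deltas=[
    [[0, 0.09, 0, 0.05], [0, 0.18, 0, 0.1], [0, 0.27, 0, 0.15], [0, 0.36, 0, 0.2], [0, 0.45, 0, 0.25], [0, 0.54, 0, 0.3], [0, 0.63, 0, 0.35], [0, 0.72, 0, 0.4], [0, 0.81, 0, 0.45], [0, 0.9, 0, 0.5]],
  ],
)

```text
clock: 1.77
ee_pos: [500.0, 70.3, 243.2]
orientation: [-0.0, 0.533, 0.846, -0.0]
wrist_force: [0.2, 0.5, 0.5]
finger_gap: 85.5
grasp_force: 0.0
```

Call:
send_rows(
  deltas=[
    [[-0.01, 0.07, 0, 0.01], [-0.03, 0.15, 0, 0.02], [-0.04, 0.23, 0, 0.03], [-0.05, 0.31, 0, 0.04], [-0.07, 0.39, 0, 0.05], [-0.08, 0.46, 0, 0.05], [-0.083, 0.5, 0, 0.05], [-0.083, 0.5, 0, 0.05], [-0.083, 0.5, 0, 0.05], [-0.083, 0.5, 0, 0.05]],
  ],
)

```text
clock: 2.6
ee_pos: [467.5, 267.2, 242.8]
orientation: [0.0, 0.502, 0.865, -0.001]
wrist_force: [-0.2, -0.1, -0.1]
finger_gap: 85.5
grasp_force: 0.0
```

```bash
cat > w.py <<'E'
from h import *
import sys,pickle
o=env.get_obs();c=shot("wrist");pickle.dump((o,c),open("w.pkl","wb"))
cv2.imwrite(f"pics/{sys.argv[1]}.png",cv2.resize(c["color"],(768,576)))
P=cloud(c,o);b,g,r=[c["color"][...,i].astype(int) for i in range(3)];z=P[...,2]
print(o["ee_pos"].round(1),o["joints"].round(2),o["wrist_force"].round(1))
red=(r>90)&(g<60)&(b<60)
n=red.sum()
if n>20:
    print("red top z",np.nanpercentile(z[red],[5,50,90]).round(1))
    q=P[red&(z>185)]
    if len(q)>20: print(cv2.minEnclosingCircle(q[:,:2].astype(np.float32)),np.nanmean(q,0).round(1))
E
python3 w.py w1
```

```text
[467.5 267.2 242.8] [-0.18  0.39 -0.55  2.    0.27  0.83 -0.36] [-0.2 -0.1 -0.1]
red top z [195.2 196.3 197.1]
((466.4122314453125, 271.4168701171875), 26.107685089111328) [465.2 272.  196.3]
```

View pics/w1.png

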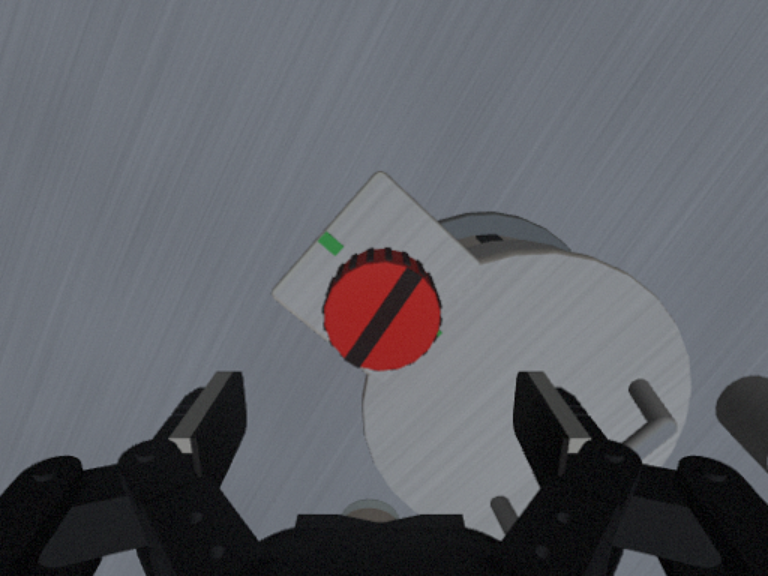

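The wrist view shows the stud head at (382,316), the slot from (353,360) to (415,272), and green marks at (331,243) and (439,333). The area around it is clear.

Call:
send_rows(
  deltas=[
    [[-0.002, 0.01, -0.02, 0], [-0.002, 0.01, -0.05, 0], [-0.002, 0.01, -0.08, 0], [-0.002, 0.01, -0.11, 0], [-0.002, 0.01, -0.14, 0], [-0.002, 0.01, -0.165, 0], [-0.002, 0.01, -0.18, 0], [-0.002, 0.01, -0.19, 0], [-0.002, 0.01, -0.19, 0], [-0.002, 0.01, -0.19, 0]],
  ],
)

```text
clock: 3.48
ee_pos: [466.7, 273.1, 167.3]
orientation: [0.0, 0.501, 0.866, 0.0]
wrist_force: [-0.1, 1.0, 0.2]
finger_gap: 85.5
grasp_force: 0.0
```

```bash
python3 - <<'E'
from h import *
import pickle
o,c=pickle.load(open("w.pkl","rb"))
s=2/3
f=lambda a,z:at_z(c,[(u*s,v*s) for u,v in a],z,o)
a=f([(353,360),(415,272)],196);m=f([(331,243)],150)[0]
d=a[1]-a[0];e=m-np.array([466.4,271.4,150])
ang=lambda v:np.degrees(np.arctan2(v[1],v[0]))
print("slot",ang(d),"mark",ang(e),m)
print(env.get_obs()["ee_pos"],env.get_obs()["wrist_force"])
E
```

```text
slot 86.57013624979088 mark 168.20880980008795 [431.65186643 278.65368744 150.        ]
[466.73758576 273.13594365 167.29735437] [-0.14815657  1.00011134  0.24008214]
```

Call:
send_rows(
  deltas=[
    [[0, -0.004, 0, 0], [0, -0.004, 0, 0], [0, -0.004, 0, 0], [0, -0.004, 0, 0], [0, -0.004, 0, 0], [0, -0.004, 0, 0], [0, -0.004, 0, 0], [0, -0.004, 0, 0], [0, -0.004, 0, 0], [0, -0.004, 0, 0]],
  ],
  fingers=0,
  newtons=40,
)

```text
clock: 4.32
ee_pos: [466.7, 271.2, 167.3]
orientation: [0.0, 0.501, 0.865, -0.0]
wrist_force: [-1.1, -0.9, 1.8]
finger_gap: 50.5
grasp_force: 43.5
```

Call:
send_rows(
  deltas=[
    [[0, 0, -0.005, 0], [0, 0, -0.01, 0], [0, 0, -0.015, 0], [0, 0, -0.02, 0], [0, 0, -0.025, 0], [0, 0, -0.03, 0], [0, 0, -0.031, 0], [0, 0, -0.031, 0], [0, 0, -0.031, 0], [0, 0, -0.031, 0]],
  ],
)

```text
clock: 5.15
ee_pos: [466.7, 271.3, 156.3]
orientation: [0.001, 0.501, 0.865, -0.0]
wrist_force: [-3.7, -3.7, 16.1]
finger_gap: 51.2
grasp_force: 45.4
```

Call:
send_rows(
  deltas=[
    [[0, 0, 0, -0.06], [0, 0, 0, -0.12], [0, 0, 0, -0.18], [0, 0, 0, -0.24], [0, 0, 0, -0.3], [0, 0, 0, -0.36], [0, 0, 0, -0.42], [0, 0, 0, -0.48], [0, 0, 0, -0.54], [0, 0, 0, -0.6]],
  ],
)

```text
clock: 5.98
ee_pos: [467.3, 271.1, 156.4]
orientation: [0.001, 0.84, 0.542, 0.0]
wrist_force: [-1.8, -2.7, 14.8]
finger_gap: 50.7
grasp_force: 45.0
```

Call:
send_rows(
  deltas=[
    [[0, 0, 0, -0.06], [0, 0, 0, -0.12], [0, 0, 0, -0.18], [0, 0, 0, -0.24], [0, 0, 0, -0.3], [0, 0, 0, -0.36], [0, 0, 0, -0.42], [0, 0, 0, -0.48], [0, 0, 0, -0.51], [0, 0, 0, -0.51]],
  ],
)

```text
clock: 6.82
ee_pos: [467.6, 270.6, 156.3]
orientation: [0.001, 0.985, 0.172, 0.001]
wrist_force: [-2.1, -3.9, 15.9]
finger_gap: 50.9
grasp_force: 45.0
```

```bash
python3 -c "
from h import *
o=env.get_obs();print(o)"
```

```text
{'clock': 6.8167, 'joints': array([-0.61693891,  0.46643418,  0.00985648,  2.0876486 , -0.00472897,
        0.58687292, -1.8283421 ]), 'dq': array([ 9.96844890e-03, -1.83971412e-04, -1.32200245e-02, -1.89823769e-03,
        8.70769408e-03,  1.59645385e-05,  3.67680519e-02]), 'joint_torque': array([ -1.59592342, -34.43801522,  -0.64112552, -12.68603951,
        -0.46300577,  -1.34390775,  -0.15315001]), 'ee_pos': array([467.57100036, 270.60271209, 156.34331836]), 'orientation': array([6.83135737e-04, 9.85015974e-01, 1.72460428e-01, 6.82034249e-04]), 'wrist_force': array([-2.08661115, -3.93456402, 15.88574338]), 'moment': array([-1.15968557,  0.49076565, -0.02098935]), 'grasp_force': 44.951074719429016, 'finger_gap': 50.86170697828537}
```

Call:
send_rows(
  deltas=[
    [[0, 0, 0.01, 0], [0, 0, 0.01, 0], [0, 0, 0.01, 0], [0, 0, 0.01, 0], [0, 0, 0.03, 0], [0, 0, 0.06, 0], [0, 0, 0.1, 0], [0, 0, 0.15, 0], [0, 0, 0.2, 0], [0, 0, 0.24, 0]],
  ],
  fingers=1,
)

```text
clock: 7.65
ee_pos: [466.9, 271.6, 252.5]
orientation: [-0.0, 0.985, 0.173, 0.001]
wrist_force: [0.2, -0.6, -0.6]
finger_gap: 85.6
grasp_force: 0.0
```

```bash
python3 w.py w2
```

```text
[466.9 271.6 252.5] [-0.62  0.33  0.01  2.01 -0.01  0.8  -1.83] [ 0.2 -0.6 -0.6]
red top z [192.7 193.8 194.6]
((466.1181945800781, 270.7182312011719), 25.6804256439209) [467.3 271.4 193.8]
```

View pics/w2.png

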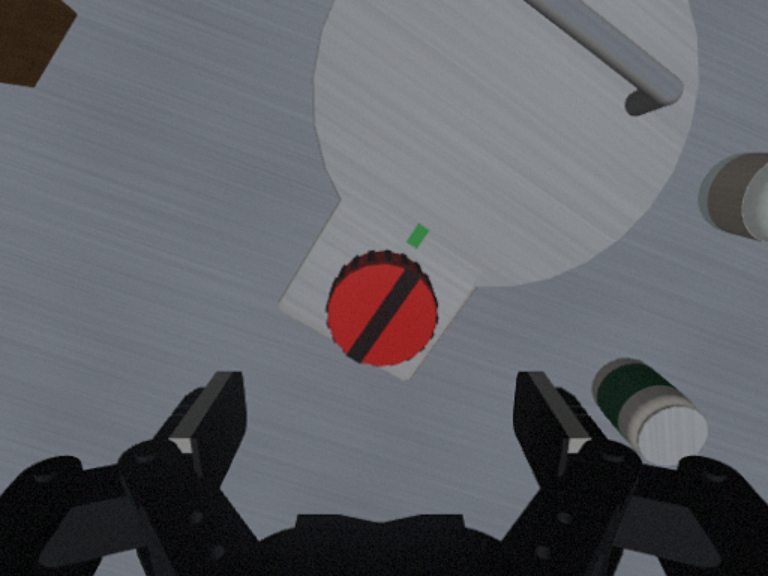

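The wrist view shows the slot, (353,360) to (415,272), in line with the green mark at (418,236). The head top is at z 193.8, 2.5 mm lower than before, so the stud is fastened. Next is the station.

Call:
send_rows(
  deltas=[
    [[0.01, -0.05, 0, 0.06], [0.02, -0.14, 0, 0.12], [0.04, -0.23, 0, 0.18], [0.06, -0.33, 0, 0.24], [0.08, -0.43, 0, 0.3], [0.1, -0.53, 0, 0.36], [0.12, -0.63, 0, 0.42], [0.14, -0.73, 0, 0.48], [0.16, -0.83, 0, 0.54], [0.18, -0.93, 0, 0.6]],
  ],
)

```text
clock: 8.53
ee_pos: [538.5, -102.6, 250.8]
orientation: [-0.0, 0.797, 0.604, 0.0]
wrist_force: [1.1, -0.1, 0.0]
finger_gap: 85.3
grasp_force: 0.0
```

Call:
send_rows(
  deltas=[
    [[0.01, -0.09, -0.01, 0.05], [0.02, -0.18, -0.02, 0.08], [0.03, -0.25, -0.03, 0.08], [0.03, -0.31, -0.05, 0.08], [0.03, -0.35, -0.08, 0.08], [0.03, -0.37, -0.11, 0.08], [0.03, -0.37, -0.12, 0.08], [0.03, -0.37, -0.12, 0.08], [0.03, -0.37, -0.12, 0.08], [0.03, -0.37, -0.12, 0.08]],
  ],
)

```text
clock: 9.37
ee_pos: [551.4, -246.4, 203.2]
orientation: [-0.0, 0.758, 0.652, 0.001]
wrist_force: [1.1, 0.4, 0.6]
finger_gap: 85.1
grasp_force: 0.0
```

```bash
python3 w.py w3; python3 - <<'E'
from h import *
import pickle
o,c=pickle.load(open("w.pkl","rb"));P=cloud(c,o);z=P[...,2];b,g,r=[c["color"][...,i].astype(int) for i in range(3)]
q=P[(r>g+40)&(z>95)&(z<106)][:,:];print("fin",len(q),q.mean(0),cv2.minAreaRect(q[:,:2].astype(np.float32)))
q=P[(g>r+40)&(z>84)&(z<94)];print("btn",len(q),cv2.minEnclosingCircle(q[:,:2].astype(np.float32)) if len(q) else 0)
E
```

```text
[ 551.4 -246.4  203.2] [ 0.4   0.47 -0.08  1.91  0.05  0.76  0.15] [1.1 0.4 0.6]
red top z [60.5 69.3 93.7]
fin 544 [ 548.43177224 -250.6521399    99.8164111 ] ((548.4337158203125, -251.45907592773438), (29.0520076751709, 13.613883018493652), 81.0301513671875)
btn 4413 ((563.6277465820312, -157.67031860351562), 29.22612762451172)
```

View pics/w3.png

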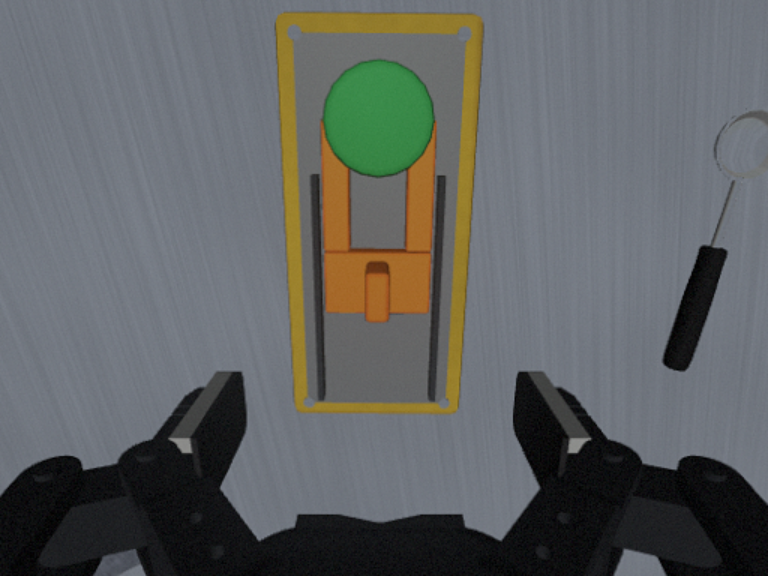

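The wrist view shows the orange fin at (377,295), the button at (379,118), and the tool aligned with the station.

Call:
send_rows(
  deltas=[
    [[-0.008, -0.011, -0.04, 0], [-0.008, -0.011, -0.09, 0], [-0.008, -0.011, -0.14, 0], [-0.008, -0.011, -0.19, 0], [-0.008, -0.011, -0.24, 0], [-0.008, -0.011, -0.28, 0], [-0.008, -0.011, -0.3, 0], [-0.008, -0.011, -0.308, 0], [-0.008, -0.011, -0.308, 0], [-0.008, -0.011, -0.308, 0]],
  ],
)

```text
clock: 10.25
ee_pos: [548.3, -253.0, 80.6]
orientation: [0.001, 0.759, 0.651, 0.0]
wrist_force: [0.3, -0.5, -0.4]
finger_gap: 85.3
grasp_force: 0.0
```

Call:
send_rows(
  deltas=[
    [[0, 0, 0, 0], [0, 0, 0, 0], [0, 0, 0, 0], [0, 0, 0, 0], [0, 0, 0, 0], [0, 0, 0, 0], [0, 0, 0, 0], [0, 0, 0, 0], [0, 0, 0, 0], [0, 0, 0, 0]],
  ],
  fingers=0,
  newtons=30,
)

```text
clock: 11.08
ee_pos: [548.8, -253.4, 80.1]
orientation: [0.001, 0.759, 0.651, 0.001]
wrist_force: [2.7, -0.8, 0.7]
finger_gap: 13.7
grasp_force: 36.7
```

Call:
send_rows(
  deltas=[
    [[-0.003, -0.019, 0, 0], [-0.006, -0.038, 0, 0], [-0.009, -0.057, 0, 0], [-0.012, -0.076, 0, 0], [-0.015, -0.095, 0, 0], [-0.018, -0.11, 0, 0], [-0.02, -0.122, 0, 0], [-0.021, -0.131, 0, 0], [-0.021, -0.133, 0, 0], [-0.021, -0.133, 0, 0]],
  ],
)

```text
clock: 11.92
ee_pos: [540.8, -302.6, 80.0]
orientation: [-0.001, 0.759, 0.651, 0.002]
wrist_force: [6.3, 8.7, 5.3]
finger_gap: 13.1
grasp_force: 37.3
```

Call:
send_rows(
  deltas=[
    [[-0.001, -0.004, 0, 0], [-0.001, -0.006, 0, 0], [-0.001, -0.008, 0, 0], [-0.001, -0.008, 0, 0], [-0.001, -0.008, 0, 0], [-0.001, -0.008, 0, 0], [-0.001, -0.008, 0, 0], [-0.001, -0.008, 0, 0], [-0.001, -0.008, 0, 0], [-0.001, -0.008, 0, 0]],
  ],
)

```text
clock: 12.75
ee_pos: [540.9, -302.7, 80.0]
orientation: [-0.003, 0.758, 0.652, 0.003]
wrist_force: [6.5, 13.0, 6.8]
finger_gap: 13.2
grasp_force: 37.5
```

Call:
send_rows(
  deltas=[
    [[0.001, 0.008, 0, 0], [0.001, 0.008, 0, 0], [0.001, 0.008, 0, 0], [0.001, 0.008, 0, 0], [0.001, 0.008, 0.01, 0], [0.001, 0.008, 0.05, 0], [0.001, 0.008, 0.1, 0], [0.001, 0.008, 0.16, 0], [0.001, 0.008, 0.22, 0], [0.001, 0.008, 0.28, 0]],
  ],
  fingers=1,
)

```text
clock: 13.58
ee_pos: [538.0, -307.1, 192.7]
orientation: [-0.0, 0.76, 0.65, -0.001]
wrist_force: [0.6, -0.8, -0.1]
finger_gap: 85.5
grasp_force: 0.0
```

```bash
python3 w.py w4; python3 - <<'E'
from h import *
import pickle
o,c=pickle.load(open("w.pkl","rb"));P=cloud(c,o);z=P[...,2];b,g,r=[c["color"][...,i].astype(int) for i in range(3)]
q=P[(r>g+40)&(z>95)&(z<106)];print("fin",len(q),q.mean(0),cv2.minAreaRect(q[:,:2].astype(np.float32)))
q=P[(g>r+40)&(z>84)&(z<94)];print("btn",len(q),cv2.minEnclosingCircle(q[:,:2].astype(np.float32)) if len(q) else 0)
E
```

```text
[ 538.  -307.1  192.7] [ 0.51  0.5  -0.08  1.88  0.06  0.76  0.23] [ 0.6 -0.8 -0.1]
red top z [61.9 68.7 92.3]
fin 617 [ 540.45287489 -299.72678682   99.7736958 ] ((540.4462280273438, -300.5559997558594), (29.039722442626953, 13.776774406433105), 80.93877410888672)
btn 1719 ((561.564453125, -166.7659912109375), 27.542465209960938)
```

The fin is 144.8 mm from the button, so the tab is fully open. Now the button, with fingers shut.

Call:
send_rows(
  deltas=[
    [[0.015, 0.09, 0, 0], [0.03, 0.18, 0, 0], [0.045, 0.27, 0, 0], [0.06, 0.35, 0, 0], [0.064, 0.373, -0.03, 0], [0.064, 0.373, -0.07, 0], [0.064, 0.373, -0.12, 0], [0.064, 0.373, -0.16, 0], [0.064, 0.373, -0.19, 0], [0.064, 0.373, -0.21, 0]],
  ],
  fingers=0,
)

```text
clock: 14.47
ee_pos: [563.6, -157.6, 106.3]
orientation: [-0.001, 0.76, 0.65, -0.001]
wrist_force: [-0.5, -0.1, 0.6]
finger_gap: -0.3
grasp_force: 0.0
```

Call:
send_rows(
  deltas=[
    [[0, 0, 0, 0], [0, 0, 0, 0], [0, 0, 0, 0], [0, 0, 0, 0], [0, 0, 0, 0], [0, 0, 0, 0], [0, 0, 0, 0], [0, 0, 0, 0], [0, 0, 0, 0], [0, 0, 0, 0]],
  ],
)

```text
clock: 15.3
ee_pos: [564.7, -157.1, 107.7]
orientation: [0.0, 0.759, 0.651, 0.0]
wrist_force: [-0.1, 0.7, -0.2]
finger_gap: 0.0
grasp_force: 0.0
```

Call:
send_rows(
  deltas=[
    [[0, 0, -0.015, 0], [0, 0, -0.03, 0], [0, 0, -0.045, 0], [0, 0, -0.055, 0], [0, 0, -0.065, 0], [0, 0, -0.073, 0], [0, 0, -0.08, 0], [0, 0, -0.082, 0], [0, 0, -0.082, 0], [0, 0, -0.082, 0]],
  ],
)

```text
clock: 16.13
ee_pos: [564.7, -157.1, 78.7]
orientation: [0.0, 0.76, 0.65, -0.0]
wrist_force: [-7.2, 2.5, 31.5]
finger_gap: 0.2
grasp_force: 15.5
```

Call:
send_rows(
  deltas=[
    [[0, 0, 0.01, 0], [0, 0, 0.03, 0], [0, 0, 0.06, 0], [0, 0, 0.1, 0], [0, 0, 0.15, 0], [0, 0, 0.2, 0], [0, 0, 0.25, 0], [0, 0, 0.3, 0], [-0.05, 0, 0.35, 0], [-0.1, 0, 0.35, 0]],
  ],
)

```text
clock: 16.97
ee_pos: [527.9, -157.4, 218.9]
orientation: [0.003, 0.759, 0.651, 0.003]
wrist_force: [-0.1, -0.2, -0.0]
finger_gap: -0.2
grasp_force: 0.0
```

Call:
send_rows(
  deltas=[
    [[-0.05, -0.08, 0, 0], [-0.1, -0.16, 0, 0], [-0.12, -0.24, 0, 0], [-0.12, -0.32, 0, 0], [-0.12, -0.4, 0, 0], [-0.12, -0.48, 0, 0], [-0.12, -0.52, 0, 0], [-0.12, -0.52, 0, 0], [-0.12, -0.52, 0, 0], [-0.12, -0.52, 0, 0]],
  ],
)

```text
clock: 17.8
ee_pos: [476.9, -362.9, 214.6]
orientation: [-0.001, 0.759, 0.651, 0.0]
wrist_force: [0.1, 0.4, 0.4]
finger_gap: 0.2
grasp_force: 0.0
```

```bash
python3 - <<'E'
from h import *
c=shot("top");cv2.imwrite("pics/top1.png",cv2.resize(c["color"],(800,600)))
for n in("top","scene"):
    if n!="top":c=shot(n)
    P=cloud(c);b,g,r=[c["color"][...,i].astype(int) for i in range(3)];z=P[...,2]
    q=P[(g>110)&(r<80)&(b<100)&(z>70)&(z<97)&(P[...,1]<-50)&(P[...,0]<700)];print("btn z",len(q),np.median(q,0).round(1))
    q=P[(r>120)&(g<60)&(b<60)&(z>185)&(P[...,1]>100)];print("stud",np.median(q,0).round(1))
print(env.get_obs()["ee_pos"])
E
```

```text
btn z 337 [ 562.9 -158.    89.8]
stud [465.1 266.5 195.1]
btn z 196 [ 567.6 -155.6   89.6]
stud [468.9 276.5 194. ]
[ 477.13204595 -362.60733202  214.77994095]
```

View pics/top1.png

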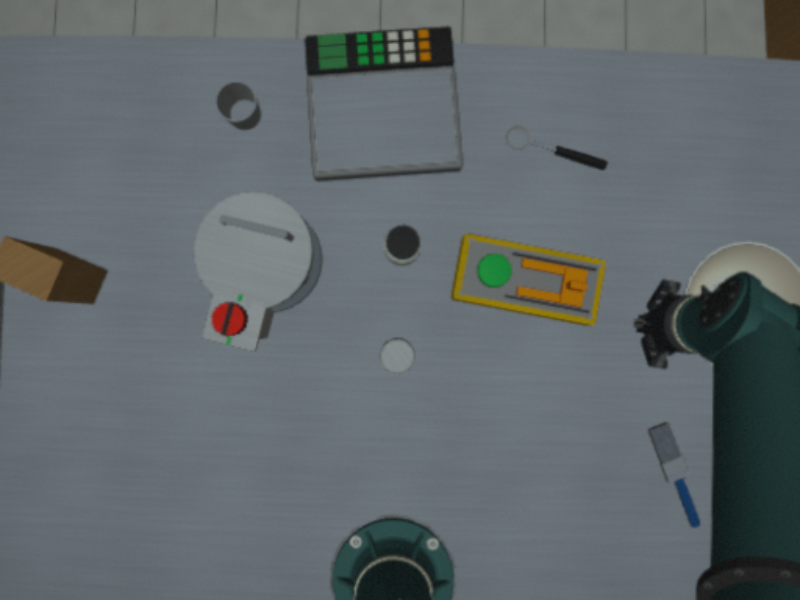

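The final top view shows the slot in line with the marks at (229,319) and the tab open at (574,287). The button at (495,270) is up, the tin (398,355) and jar (403,243) have not moved, and the arm is clear.

```bash
python3 -c "
from station import env
print(env.close_job())"
```

```text
the job is handed in; nothing more can be done
None
```

The job is handed in: the stud is fastened in its catch, the lock tab is fully open, the button was pressed to its stop and came back up, and the tin and jar have not moved.

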